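Push the row of circuit breakers home against the stop of the marking fixture

TASK

Four circuit breakers stand in a touching row on the rail of the marking fixture; push the whole row along the rail as one train, slowly and gently with the fingertips, until it is fully home against the tall stop block with no gaps, then move clear. Do not grip or lift the breakers, keep them upright on the rail, and leave the spare breaker, the tray and the screwdriver where they are.

Things in the scene. Friction and masses are not known exactly. Their poses are not given: they have to be found in the camera images.
- fixture: Fixed flat drilled aluminium plate, 300 (x) x 420 (y) x 12 mm, with a steel mounting rail along its own y axis through its middle: 350 mm long, 35 mm wide, rail top 27 mm above the bench. Origin: centre of the plate's underside, on the bench; z up. It lies in other places and at other angles on the bench from run to run; all that is on it goes with it.
- stop: The tall end stop: fixed aluminium block on one end of the rail, 60 (x) x 24 (y, along the rail) x 45 mm high, two cap screws 4 mm high on top. Origin: centre of its underside, on the rail top; its y axis lies along the rail, its centre 162 mm from the rail's middle. It may be at either end of the rail.
- clip: Low fixed steel clip on the rail's other end, 46 (x) x 20 (y) x 4 mm high; origin: centre of its underside, on the rail top, 162 mm from the rail's middle. It is not the stop.
- breaker1: One of four equal loose circuit breakers, white plastic, touching in a row across the rail, numbered towards the fixture's +y. 82 mm long (x, across the rail), 27 mm wide (y, along it); above the rail top: shoulders to 36 mm, a middle nose 45 mm long to 50 mm, black toggle to 57.5 mm. Origin: on the rail top, mid-breaker; z up.
- breaker2: Breaker 2 of the row, same shape. Two feet of each breaker hang 7 mm down beside the rail and guide it with 0.75 mm play to each side. Each weighs about 95 to 180 g and rides loose on the rail with light friction; pushed low down they stay upright, pushed near the top they may tip.
- breaker3: Breaker 3 of the row, same shape.
- breaker4: Breaker 4 of the row, same shape, its other end; 81 mm from breaker1, centre to centre. To drag the whole row takes about 0.5 to 2 N; the stop is rigid.
- spare: A single breaker of the same shape standing on the plate, off the rail, on its two feet (leave alone). Origin 7 mm above the plate, in its middle; its x axis runs along its 82 mm length; top of the toggle 77 mm above the bench.
- tray: Small loose open grey tray, 55 (x) x 80 (y) x 22 mm, on the plate (leave alone). Origin: centre of its underside.
- screwdriver: Loose screwdriver, 150 mm long, about 25 mm thick, lying on the plate on the robot's side of the rail, roughly parallel to it (leave alone). Its x axis lies along the shaft, handle to -x; origin: its underside, on the plate.
Not all that is in view belongs to the job. Leave any green or purple look-alike of the breaker1 alone.

How it is judged (in metres and radians):
At the end, for the whole second after the job is handed in: All four breakers at rest, upright (0.08 rad) on the rail (3 mm in height, 4 mm sideways), centres within 109.5 mm of the stop's centre (a closed row at the stop: 106.5 mm to the farthest); spare breaker, tray and screwdriver within 15 mm of their places (horizontal distance between each of breaker1, breaker2, breaker3, breaker4 and stop below 0.1095 m and angle between each of breaker1, breaker2, breaker3, breaker4's own z axis and vertical below 0.08 rad and z of breaker1 in the frame of stop between -0.003 and 0.003 m and x of breaker1 in the frame of stop between -0.004 and 0.004 m and linear speed of each of breaker1, breaker2, breaker3, breaker4 below 0.01 m/s and z of breaker2 in the frame of stop between -0.003 and 0.003 m and x of breaker2 in the frame of stop between -0.004 and 0.004 m and z of breaker3 in the frame of stop between -0.003 and 0.003 m and x of breaker3 in the frame of stop between -0.004 and 0.004 m and z of breaker4 in the frame of stop between -0.003 and 0.003 m and x of breaker4 in the frame of stop between -0.004 and 0.004 m and distance of each of spare, tray, screwdriver from where it was at the start of the episode below 0.015 m); the robot touches nothing.
It fails at once if a breaker is lifted off the rail (more than 8 mm) (z of any of breaker1, breaker2, breaker3, breaker4 in the frame of stop above 0.008 m).
It fails at once if a breaker is tipped over (more than 20 degrees) (angle between any of breaker1, breaker2, breaker3, breaker4's own z axis and vertical above 0.35 rad).
It fails at once if a breaker is knocked along (faster than 0.35 m/s) (linear speed of any of breaker1, breaker2, breaker3, breaker4 above 0.35 m/s).
It fails at once if a breaker is pinched or pushed hard by the fingers (more than 45 N in all) (contact force between the fingers and breaker1 above 45 N or contact force between the fingers and breaker2 above 45 N or contact force between the fingers and breaker3 above 45 N or contact force between the fingers and breaker4 above 45 N).
It fails at once if the spare breaker, the tray or the screwdriver is moved (more than 15 mm) (distance of any of spare, tray, screwdriver from where it was at the start of the episode above 0.015 m).
It also fails if it takes over 40 s, if anything falls off the work surface, if the arm or the gripper's body presses on something with over 40 N, if the wrist force passes 120 N, or if a joint passes its speed limit or range.

ROBOT

A 7-joint arm with a two-finger parallel gripper is mounted at the origin on the work surface. World frame = base frame: x ahead of the robot, y to its left, z up, the work surface at z = 0. Lengths are in mm, angles in degrees, forces in N, time in s.
With the tool pointing down it reaches from about 425 to 1025 mm from the base axis. Payload 3.6 kg.
Tool frame: the origin (TCP) lies midway between the tips of the shut fingers; the grasp point (between the pads) lies manip.hold_point_z behind it (manip.hold_point_z is the distance from the TCP to the grasp point, in mm); z points along the fingers, y is the line along which they close (so a half turn about z gives the same grasp; the last joint's range is limited). The gripper opens to 85 mm and grips with 20 to 120 N. Pads are 22 mm wide; open, the fingers measure 114 mm over their backs; the gripper's body (76 mm by 85 mm) begins 54 mm behind the grasp point. The pads swing forward as they close: fully open they stand 13 mm farther back than shut.
Start: joints at [-81.618, 33.873, 2.773, 92.16, -1.908, 54.013, -1.931], TCP at [172.189, 704.259, 231.302] pointing down, gripper open.
Joint ranges: [-153.93, 153.93], [-27.13, 128.08], [-72.61, 78.16], [10.71, 143.7], [-87.88, 267.88], [4.46, 118.87], [-176.78, 176.78]. Speed limits (degrees/s): [147.25, 147.25, 180, 180, 180, 180, 180].

INTERFACE

Orientations are given as a 3x3 rotation matrix whose columns are the frame's x, y, z axes.
In Python, from plant import manip gives the robot as it stands. The module is installed in compiled form; this text tells all that it offers. Calls block until the motion is done:
- manip.move_ptp(position, orientation): joint-space move of the TCP to a pose.
- manip.move_straight(position, orientation=None, rate=150, guard=None): straight line of the TCP; orientation=None keeps the orientation; rate is the mean speed in mm/s. With guard (N) it stops when the force on the tool has changed by that much, and returns True; else False.
- manip.move_joints(angles): joint-space move.
- manip.let_go() and manip.close_gripper(): open the fingers fully, or close them until they stop; the grip force is fixed at half the most.
- manip.sleep(seconds).
- manip.inverse_kinematics(position, orientation): joint angles nearest the present ones, or None.
- manip.camera(name): name is "side" or "top"; returns a dict with "image" (384x512x3 uint8, blue, green, red), "fx", "fy", "cx", "cy" (pixels), "R" (3x3) and "t" (3): a world point X has camera coordinates R X + t. Camera axes: x right, y down, z forward; pixel columns grow to the right and rows downward; lengths in mm; the calibration is good to about 2 mm. A picture is of the moment at which its call begins. There is no depth.
A pose or a line that the arm cannot do raises manip.Unreachable and nothing moves.
- manip.finish_job(): hands the job in; it is judged then, once.
Readings, each from a call of its own:
- manip.get_t(): time.
- manip.get_joints(): joint angles.
- manip.get_joint_vel(): joint speeds.
- manip.get_tau(): joint torques, N m.
- manip.get_eef_pos(): TCP position.
- manip.get_eef_rot(): TCP orientation.
- manip.get_force(): force on the tool from outside, world axes, zero at the start.
- manip.get_moment(): the same for the moment, N m.
- manip.get_grip_width(): opening from 0.0 (shut) to 1.0 (fully open).
- manip.get_grasp_force(): force on a finger pad.
Only numpy, scipy, OpenCV 4.12 (cv2) and the standard library are available. Lean on these libraries where they do the work, as an engineer would, in place of code of your own. Each camera call takes 0.05 s, during which the arm holds its last target. There are 200 camera calls.

## Working session

There is one attempt and no reset: what is moved stays moved. The work goes in short steps, each a Python script; the robot and the scene stay as the last script left them, time stands still between calls to the robot, and variables do not carry over. Pictures are saved under pics/ and viewed, at most 10 in all, crops included, and the job is handed in when it is done.

```bash
mkdir -p pics; python3 - <<'E'
from plant import manip
import cv2,pickle
for n in("top","side"):
    c=manip.camera(n);cv2.imwrite(f"pics/{n}0.png",c["image"]);pickle.dump(c,open(n+".pkl","wb"))
    print(n,c["fx"],c["fy"],c["cx"],c["cy"],c["R"],c["t"])
print(manip.get_t(),manip.hold_point_z,manip.get_eef_rot())
E
```

```text
top 428.70410720755086 428.70410720755086 255.37245778160508 195.09532317506577 [[ 0.02225113 -0.9995981   0.01756488]
 [-0.98825713 -0.02464851 -0.15079887]
 [ 0.15117121 -0.01400317 -0.98840841]] [-68.16796031 583.30761434 742.14854376]
side 420.71675420542056 420.71675420542056 253.20311530989247 191.7848849979266 [[-0.7130841  -0.70106248 -0.00473944]
 [-0.53065139  0.54414413 -0.64985865]
 [ 0.45817046 -0.46088888 -0.76004031]] [404.47343579 379.29302365 696.9616591 ]
0.1 18.700000000000003 [[-9.71398337e-01  2.37455492e-01 -4.01019334e-04]
 [ 2.37455809e-01  9.71396131e-01 -2.07264191e-03]
 [-1.02611577e-04 -2.10858528e-03 -9.99997772e-01]]
```

View pics/top0.png

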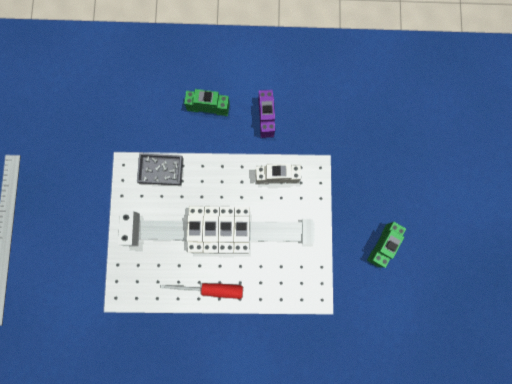

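View pics/side0.png

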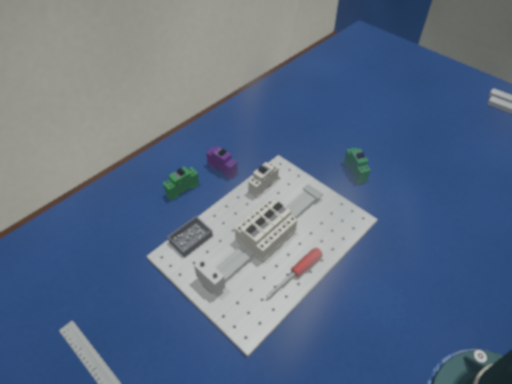

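The top view shows the stop (two cap screws) at about (128,229), the row at (188–250, 208–253) and the low clip at (308,232). The row therefore has to go image-left, which is world +y. White candidates are the row on the rail (219,230) and the single white breaker at (278,173), which stands off the rail and so is the spare. The green ones (207,101), (389,245) and the purple one (267,112) are look-alikes. I'll confirm with a crop and fit the plate.

```bash
cat > h.py <<'E'
import numpy as np,cv2,pickle
from scipy.optimize import least_squares
def proj(c,X):
    p=np.atleast_2d(X)@c["R"].T+c["t"]
    return p[:,:2]/p[:,2:]*[c["fx"],c["fy"]]+[c["cx"],c["cy"]]
def back(c,uv,z):
    d=c["R"].T@[(uv[0]-c["cx"])/c["fx"],(uv[1]-c["cy"])/c["fy"],1]; o=-c["R"].T@c["t"]
    return o+d*(z-o[2])/d[2]
E
python3 - <<'E'
from h import *
obs={}
cs={n:pickle.load(open(n+".pkl","rb")) for n in("top","side")}
seed={"top":[(219,230)],"side":[(265,250)]}
for n,c in cs.items():
    hsv=cv2.cvtColor(c["image"],cv2.COLOR_BGR2HSV)
    m=((hsv[...,1]<90)&(hsv[...,2]>100)).astype(np.uint8)
    _,lab,st,_=cv2.connectedComponentsWithStats(m)
    s=[(150,200)] if n=="top" else [(250,330)]
    k=lab[s[0][1]-3:s[0][1]+4,s[0][0]-3:s[0][0]+4].max()
    pts=np.argwhere(lab==k)[:,::-1].astype(np.int32)
    h=cv2.convexHull(pts); q=cv2.approxPolyDP(h,12,True)[:,0]
    print(n,st[k],q.tolist()); obs[n]=q
def model(p):
    a=p[2];R=np.array([[np.cos(a),-np.sin(a)],[np.sin(a),np.cos(a)]])
    xy=np.array([[150,210],[150,-210],[-150,-210],[-150,210]])@R.T+p[:2]
    return np.c_[xy,[12]*4]
def res(p,ns):
    r=[]
    for n in ns:
        P=proj(cs[n],model(p))
        for u in P: 
            d=obs[n]-u; r+=list(d[np.argmin((d**2).sum(1))])
    return np.array(r)
c0=back(cs["top"],(220,233),12)
for ns in(["top"],["top","side"]):
    s=least_squares(lambda p:res(p,ns),[c0[0],c0[1],0],x_scale=[1,1,.01],loss="soft_l1"); print(ns,s.x,np.degrees(s.x[2]),np.round(s.fun,1),np.round(res(s.x,ns),1))
p=s.x; np.save("p.npy",p)
u=np.array([-np.sin(p[2]),np.cos(p[2])])
for nm,uv,z in[("end shoulder",(251,211),63),("end shoulder",(251,251),63),("near-stop",(187,211),63),("stop",(128,229),76),("clip",(308,232),31),("spare",(278,173),77)]:
    X=back(cs["top"],uv,z); d=X[:2]-p[:2]; print(nm,X.round(1),"along",(d@u).round(1),"across",(d@[u[1],-u[0]]).round(1))
cv2.imwrite("pics/crop1.png",cv2.resize(cs["top"]["image"][140:325,95:345],None,fx=3,fy=3,interpolation=cv2.INTER_CUBIC))
E
```

```text
top [  104   152   230   163 34703] [[332, 314], [104, 312], [113, 153], [330, 155]]
side [  146   155   232   202 23645] [[377, 218], [309, 316], [248, 356], [146, 256], [276, 155]]
['top'] [5.19173832e+02 9.78816906e+00 1.37273799e-02] 0.7865209311109459 [-0.   0.6  0.1 -0.2 -0.8  0.1  0.6 -0.4] [-0.   0.6  0.1 -0.2 -0.8  0.1  0.6 -0.4]
['top', 'side'] [5.20071815e+02 9.49913055e+00 1.54185127e-02] 0.8834157022144904 [-0.1  0.9  0.1  0.5 -1.   0.8  0.3 -0.1 -0.2 -1.1 -1.7 -0.6 -0.1 -1.6
  0.   0. ] [-0.1  0.9  0.1  0.5 -1.   0.8  0.3 -0.1 -0.2 -1.1 -1.7 -0.6 -0.1 -1.6
  0.   0. ]
end shoulder [553.1 -47.   63. ] along -57.0 across 32.2
end shoulder [482.4 -48.7  63. ] along -57.6 across -38.6
near-stop [550.3  66.8  63. ] along 56.8 across 31.2
stop [515.1 165.3  76. ] along 155.9 across -2.6
clip [ 520.3 -153.4   31. ] along -162.9 across -2.3
spare [620.5 -93.2  77. ] along -104.3 across 98.8
```

View pics/crop1.png

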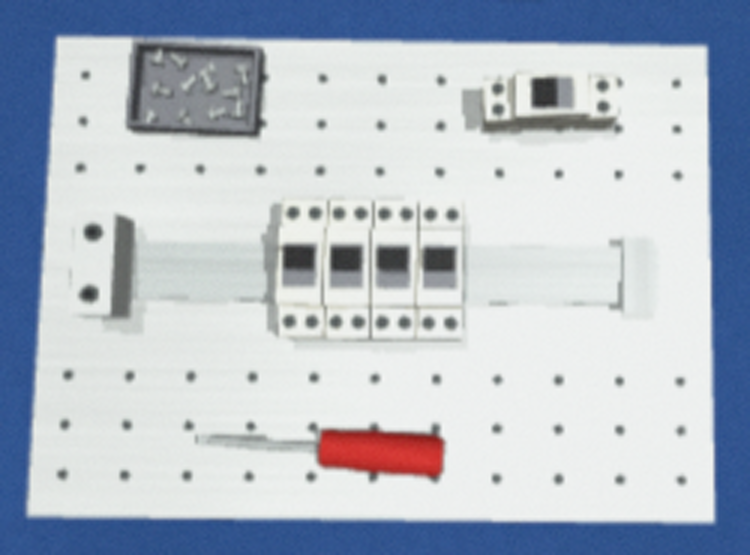

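The crop confirms it: the row of four is on the rail at crop (275–465, 200–340), the stop is on the left at (75–133), and the clip is on the right at (610–655). The path between is free. I'll push from the clip side with the fingers shut and low, tool y across the rail.

```bash
cat >> h.py <<'E'
p=np.load("p.npy");a=p[2]
e=np.array([np.cos(a),np.sin(a),0]);u=np.array([-np.sin(a),np.cos(a),0])
def P(al,z,ac=-2.5): return np.r_[p[:2],0]+u*al+e*ac+[0,0,z]
E
python3 - <<'E'
from h import *
from plant import manip
best=None
for s in(1,-1):
    O=np.c_[s*u,s*e,[0,0,-1]]
    q=manip.inverse_kinematics(P(-98,190),O); print(s,q)
    if q is not None and (best is None or abs(q[6])<abs(best[0][6])): best=(q,O)
O=best[1]; np.save("O.npy",O)
manip.close_gripper()
manip.move_ptp(P(-98,190),O)
manip.move_straight(P(-98,70),rate=120)
print(manip.move_straight(P(-98,38),rate=50,guard=8),manip.get_eef_pos(),manip.get_force(),manip.get_t())
c=manip.camera("side");I=c["image"]
cv2.imwrite("pics/side1.png",cv2.resize(I[130:330,130:390],None,fx=3,fy=3,interpolation=cv2.INTER_CUBIC))
E
```

```text
1 [-24.12734207  27.7803661   39.49739172 120.95785645 -27.32698706
  40.22290992  34.38926861]
-1 [ -39.28217357   41.0760451    67.94153905  121.45028474  -49.81480884
   52.85521465 -121.09684622]
False [519.058357   -88.66287879  37.93970711] [ 0.34806619 -0.31407515 -0.16965343] 5.85
```

View pics/side1.png

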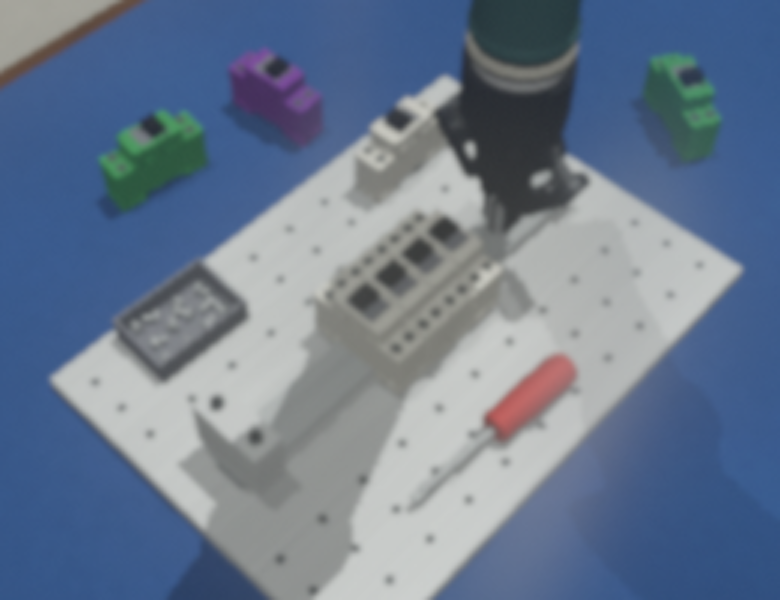

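The shut fingers stand low behind the row at about crop (495,230), clear of the spare. Next is the slow push, with a force guard.

```bash
python3 - <<'E'
from h import *
from plant import manip
def al(): return (manip.get_eef_pos()-P(0,0))@u
for t in(-70,-40,-10,15):
    g=manip.move_straight(P(t,38),rate=30,guard=10)
    print(t,g,al().round(1),np.round(manip.get_force(),2),round(manip.get_t(),2))
    if g: break
else:
    g=manip.move_straight(P(45,38),rate=12,guard=7)
    print("end",g,al(),manip.get_force(),manip.get_t())
c=manip.camera("top")
cv2.imwrite("pics/top2.png",cv2.resize(c["image"][140:325,95:345],None,fx=3,fy=3,interpolation=cv2.INTER_CUBIC))
E
```

```text
-70 False -70.3 [ 0.31 -0.14  0.61] 6.98
-40 False -39.8 [-0.65 -0.03 -0.38] 8.13
-10 False -9.7 [ 1.06 -0.19  0.3 ] 9.28
15 False 15.4 [-0.9  -0.25  0.92] 10.27
end True 31.025017097033572 [0.40767089 0.94615918 4.18561878] 11.7417
```

View pics/top2.png

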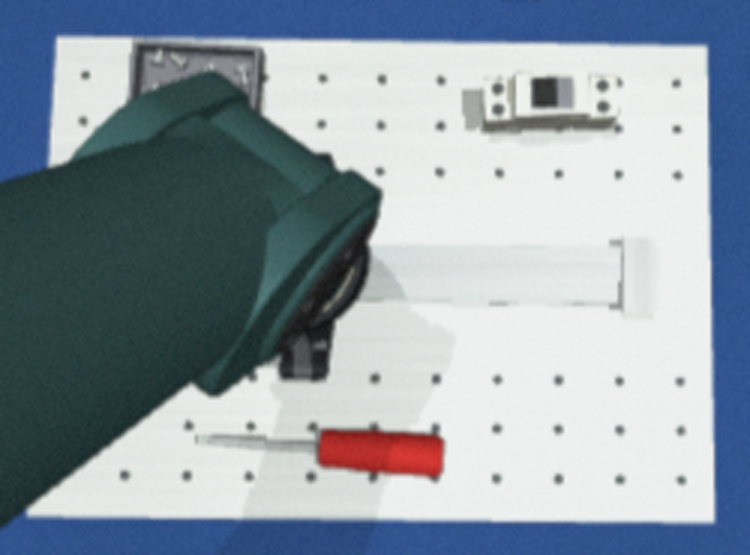

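The guard tripped at 31 mm, exactly where a closed row at the stop was predicted. The arm hides the row here, so I'll press once more gently, back off and look.

```bash
python3 - <<'E'
from h import *
from plant import manip
def al(): return (manip.get_eef_pos()-P(0,0))@u
g=manip.move_straight(P(36,38),rate=8,guard=12); print(g,al(),manip.get_force())
manip.move_straight(P(10,38),rate=60)
manip.move_straight(P(-60,38),rate=100)
manip.move_straight(P(-98,190),rate=120)
q=manip.get_joints(); q=np.array(q);q[0]-=35; manip.move_joints(q)
c=manip.camera("top");d=manip.camera("side"); print(manip.get_t(),manip.get_eef_pos())
f=lambda I:cv2.resize(I,(750,550),interpolation=cv2.INTER_CUBIC)
cv2.imwrite("pics/top3.png",f(c["image"][140:325,95:345]))
cv2.imwrite("pics/side3.png",cv2.resize(d["image"][200:320,150:310],(800,600),interpolation=cv2.INTER_CUBIC))
E
```

```text
False 31.030100448563346 [-1.10684536 -9.61242928  2.96035276]
16.8833 [476.18122801 223.17915882 189.57220062]
```

View pics/top3.png

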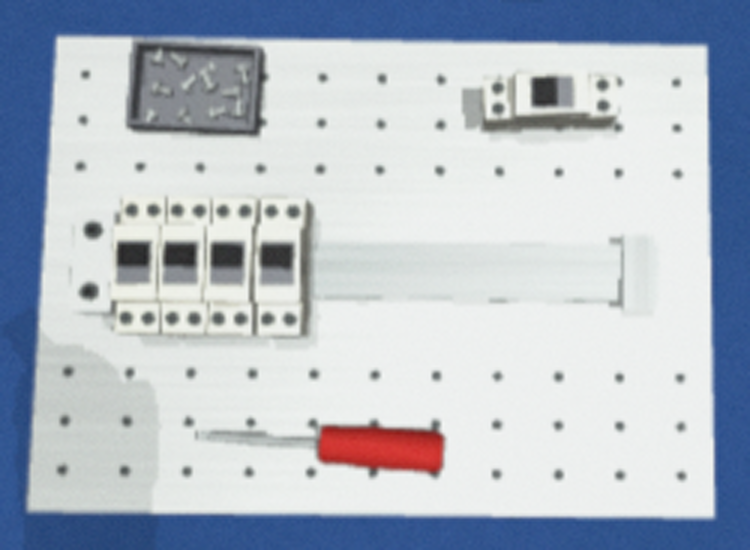

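View pics/side3.png

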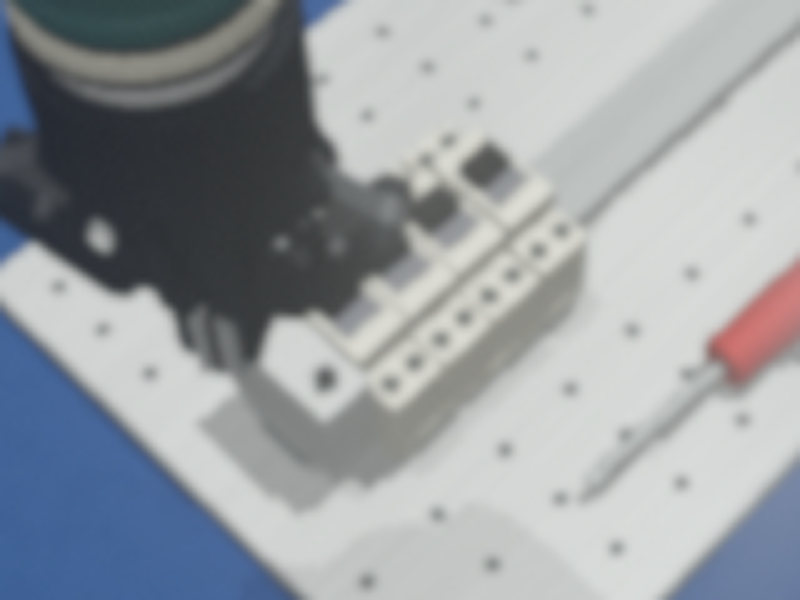

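The row is at the stop, toggles at crop (133,179,228,276). However, the last spacings have grown by about 1 px, so breaker 4 seems to have sprung back 1–2 mm on release. The spare, tray and screwdriver haven't moved. I'll push again more gently and release very slowly.

```bash
python3 - <<'E'
from h import *
from plant import manip
O=np.load("O.npy")
def al(): return round((manip.get_eef_pos()-P(0,0))@u,2)
manip.move_ptp(P(-60,190),O)
manip.move_straight(P(-30,38),rate=120)
manip.move_straight(P(22,38),rate=60,guard=10)
for t,r in((31,8),(32.5,4),(31,3),(29,3)):
    manip.move_straight(P(t,38),rate=r); print(t,al(),np.round(manip.get_force(),2),manip.get_t())
manip.move_straight(P(0,38),rate=30)
manip.move_straight(P(-98,190),rate=120)
q=np.array(manip.get_joints());q[0]+=35; manip.move_joints(q)
c=manip.camera("top"); print(manip.get_t(),manip.get_eef_pos())
cv2.imwrite("pics/top4.png",cv2.resize(c["image"][195:265,110:220],None,fx=7,fy=7,interpolation=cv2.INTER_CUBIC))
for al_,z in((150-27*k-13.5,84.5) for k in range(4)): print((proj(c,P(al_,z))-[110,195])*7)
E
```

```text
31 30.4 [ 0.38 -2.52 -0.53] 21.7
32.5 31.24 [ 0.64 -4.61  2.55] 22.225
31 31.25 [-0.02 -3.24  4.91] 22.875
29 31.2 [-0.68 -0.95  5.65] 23.6917
27.7167 [ 375.95808893 -367.98868979  189.01795806]
[[195.98825897 235.80874859]]
[[306.70746897 236.70493669]]
[[417.29389519 237.60005002]]
[[527.74777635 238.49409049]]
```

View pics/top4.png

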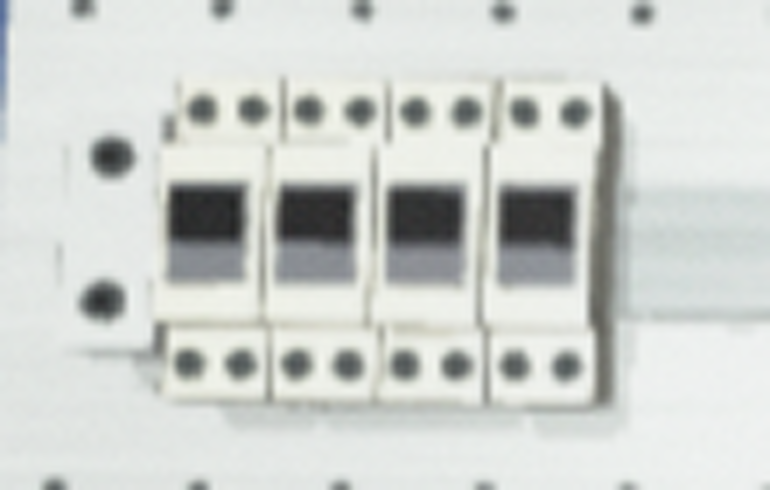

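Toggles now sit at crop (207,316,425,537), y≈233, and the cap screws at (112,157) and (102,300). I'll compute distances relative to the stop before handing in.

```bash
python3 - <<'E'
from h import *
c=pickle.load(open("top.pkl","rb"))
A=lambda x,y,z:(back(c,(x/7+110,y/7+195),z)-P(0,0))@u
s=(A(112,157,76)+A(102,300,76))/2
print("stop",s,[round(s-A(x,213,84.5),1) for x in(207,316,425,537)],"expected 25.5 52.5 79.5 106.5")
# original row, same method (crop1: x3, origin 95,140)
B=lambda x,y,z:(back(c,(x/3+95,y/3+140),z)-P(0,0))@u
print([round(B(x,258,84.5),1) for x in(299.5,346,393,439.5)])
# shoulder end edge
print("far shoulder edge dist", s-A(604,110,63), s-A(594,365,63),"expected 120")
E
```

```text
stop 160.68186203459646 [np.float64(26.6), np.float64(53.2), np.float64(79.8), np.float64(107.3)] expected 25.5 52.5 79.5 106.5
[np.float64(39.5), np.float64(12.9), np.float64(-14.0), np.float64(-40.7)]
far shoulder edge dist 120.34784530947607 119.61970900878671 expected 120
```

```bash
python3 -c "
from plant import manip
print(manip.finish_job(),manip.get_t())"
```

```text
the job is handed in; nothing more can be done
the job is handed in; nothing more can be done
```

The four breakers are pushed home against the stop and the job is handed in with no verdict shown: the far breaker measures 107 mm from the stop's centre (106.5 ideal, 109.5 limit), with a gap of up to about 0.8 mm possible before it, the arm is clear, and the spare, tray and screwdriver looked unmoved after the first push.

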